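# Put the loose weights and tweezers back in the weight tray

## Task

Put the balance weights away in the wooden tray: stand each of the three knobbed brass weights upright in the round recess of its size (largest weight in the largest recess, middle in middle, smallest in smallest), and lay the tweezers flat across the tray's two notched supports, in both notches and about centred. Leave the brass pipe fitting and the balance brush where they are; they do not belong in the tray.

Things in the scene. Friction and masses are not known exactly. Their poses are not given: they have to be found in the camera images.
- weight_large (a point): largest of the three brass weights: upright cylinder 32 mm across, sloping in at 36 mm to a neck and a knob 21 mm across, 52 mm high in all, about 200 g, loose. Point: its centre, 26 mm above its base; z is its upright axis. The weights, the fitting and two glass vials (21 mm across, 45 mm high) stand in any order in one loose cluster with 40 mm or more between them
- weight_medium (a point): middle brass weight: cylinder 25 mm across with a knob on top, 41 mm high, about 100 g, loose. Point: its centre, 20.5 mm above its base; z is its upright axis
- weight_small (a point): smallest brass weight: cylinder 17 mm across with a knob on top, 30 mm high, about 20 g, loose. Point: its centre, 15 mm above its base; z is its upright axis
- tweezers_mid (a point): bright metal tweezers lying flat, 131 mm long (along y), 13 mm wide (along x) at the middle, 7 mm thick, loose. Point: the middle, half-way up (3.5 mm above the underside)
- fitting_mid (a point): look-alike that stays where it is: brass pipe fitting with no knob, six-sided foot 28 mm across and 11 mm high, ribbed tube 22 mm across above it with a dark bore, 38 mm high. Point: its centre, half-way up
- brush_mid (a point): look-alike that stays where it is: slim wooden brush with dark bristles, 137 mm long (along y), 12 mm wide, lying on the worktop. Point: its middle
- recess_large (a point): round recess with a grey floor, 50 mm across and 7 mm deep, in a light-wood block (68 x 68 mm), one of three in a row along y (72 mm apart) in the rear of the wooden tray; which block stands left, middle or right varies. Point: centre of the recess's floor (11 mm above the worktop); the block's top is 7 mm higher. Axes: those of the tray
- recess_medium (a point): round recess with a grey floor, 41 mm across and 7 mm deep, in a light-wood block (68 x 68 mm), one of three in a row along y (72 mm apart) in the rear of the wooden tray; which block stands left, middle or right varies. Point: centre of the recess's floor (11 mm above the worktop); the block's top is 7 mm higher. Axes: those of the tray
- recess_small (a point): round recess with a grey floor, 33 mm across and 7 mm deep, in a light-wood block (68 x 68 mm), one of three in a row along y (72 mm apart) in the rear of the wooden tray; which block stands left, middle or right varies. Point: centre of the recess's floor (11 mm above the worktop); the block's top is 7 mm higher. Axes: those of the tray
- tweezers_rest (a point): front half of the fixed wooden tray (150 mm along x, 228 mm along y, rim 14 mm high): two light-wood supports 84 mm apart along y, 10 mm thick, each with a notch on top 30 mm wide (along x), 10 mm deep; free space for fingers between them. Point: midway between the supports at notch-floor height (24 mm above the worktop, 76 mm in front of the recess row). Tweezers lie along y, either way round
Things that resemble listed ones, but are neither listed nor needed, are in the scene too. What is shaped like the part that bears weight_large but orange or red is not meant. Leave any pink look-alike of the part that bears weight_medium alone.

How it is judged:
By the outcome, as a careful person would: the job done as asked, in the order asked, and still so for the second after the job is handed in, with the robot touching nothing.
It also fails if it takes over 102 s, if anything falls off the work surface, if the arm or the gripper's body presses on something with over 40 N, if the wrist force passes 120 N, or if a joint passes its speed limit or range.

## Robot

A 7-joint arm with a two-finger parallel gripper is mounted at the origin on a cart in front of the work surface, level with it; the furniture and walls round the work are solid. World frame = base frame: x ahead of the robot, y to its left, z up, the work surface at z = 0. Lengths are in mm, angles in rad, forces in N, time in s.
With the tool pointing down it reaches from about 350 to 900 mm from the base axis. Payload 19.9 kg.
Tool frame: the origin (TCP) lies at the very end of the fingers, on their centre line; the grasp point (between the pads) lies 19 mm behind it (r.hold_point_z is the distance from the TCP to the grasp point, in mm); z points along the fingers, y is the direction in which the jaws open and shut (so a half turn about z gives the same grasp; the last joint's range is limited). The gripper opens to 85 mm and grips with 20 to 120 N. Pads are 22 mm wide; open, the fingers measure 114 mm over their backs; the gripper's body (76 mm by 85 mm) begins 54 mm behind the grasp point. The pads swing forward as they close: fully open they stand 13 mm farther back than shut.
Start: joints at [1.236, 0.417, -0.01, 1.614, 0.005, 1.111, -0.053], TCP at [180.99, -598.201, 231.26] pointing down, gripper open.
Joint ranges: [-2.81, 2.81], [-0.39, 2.02], [-1.27, 1.25], [0.06, 2.57], [-1.19, 4.33], [0.19, 2], [-2.82, 2.82]. Speed limits (rad/s): [1.89, 1.89, 2.39, 2.39, 3.01, 3.01, 3.01].

## Interface

Orientations are given as a unit quaternion [w, x, y, z].
In Python, from plant import monitor, viewer, r gives the robot as it stands.
- The arm moves only by the tool arm_command, never from a script. Its argument "commands" is one flat list of numbers, 5 for each row, row after row: the shift along the tool's x, y, z in cm, then the turn about the tool's z in degrees, then the opening, from -1 (shut) to 1 (fully open). In form: [tx, ty, tz, turn, gripper, tx, ty, tz, turn, gripper, ...]. A call has 1 to 20 rows; each row is the pose to reach, as a shift and turn from the pose measured when the call began, along the tool's axes at that moment; what a row does not reach only later rows make up. A row lasts 1/10 s, in which the tool goes at most 50 mm and 8.59 degrees, less where a joint would pass 70% of its speed; a pose out of reach is approached as far as the arm can. A call with a gripper value outside its range is refused whole. The fingers move at their own pace and stop on an object; the grip force is fixed at half the most. Time passes only in rows, so rows that repeat a pose let the fingers close. It gives the time, the measured TCP pose, the force and the opening at its end, in the units of the state.
- monitor.read_state(): the state, without advancing time (a new reading comes with each control period).
- viewer.read_camera(name): name is "scene" or "top"; returns the picture (420x560x3 uint8, red, green, blue); there is no depth.
- viewer.camera_params(name): a dict with "K" (3x3 intrinsics, pixels), "rvec" (rotation vector, rad) and "tvec" (3), from world to camera coordinates, as OpenCV has them. Camera axes: x right, y down, z forward; pixel columns grow to the right and rows downward; lengths in mm; the calibration is good to about 2 mm. A picture is of the moment at which its call begins. camera_params takes no time and is no camera call.
- r.job_done(): hands the job in, once; it reports no verdict.
The state is a dict: "clock": time; "joints": joint angles; "joint_vel": joint speeds; "effort": joint torques, N m; "ee_pos": TCP position; "tool_rot": TCP orientation; "ft_force": force on the tool from outside, world axes, zero at the start; "torque": the same for the moment, N m; "finger_gap": finger opening in mm.
Only numpy, scipy, OpenCV 4.12 (cv2) and the standard library are available. Lean on these libraries where they do the work, as an engineer would, in place of code of your own. Each camera call takes 0.05 s, during which the arm holds its last target.

## Working session

There is one attempt and no reset: what is moved stays moved. The work goes in short steps, Python scripts to look and compute and a tool call to move; the robot and the scene stay as the last step left them, time stands still between calls to the robot, and variables do not carry over. Pictures are saved under pics/ and viewed, and the job is handed in when it is done.

Besides the shell and the picture viewer there is one more tool, called by a JSON object that holds its "name" and its "arguments", one argument or row to a line. arm_command: Moves the arm, as the interface text tells. Its arguments: {"type":"object","properties":{"commands":{"type":"array","items":{"type":"number"}}},"required":["commands"]}

```bash
ls; mkdir -p pics; python3 - <<'E'
from plant import monitor, viewer, r
import cv2
print(monitor.read_state())
for n in ("scene","top"):
    im=viewer.read_camera(n); cv2.imwrite(f"pics/{n}0.png",im[:,:,::-1])
    print(n,viewer.camera_params(n))
print(r.hold_point_z)
E
```

```text
pics
{'clock': 0.0, 'joints': array([ 1.23546567,  0.41798462, -0.01027863,  1.61415705,  0.00467153,
        1.1106722 , -0.05297513]), 'joint_vel': array([-0.00026891, -0.00078069, -0.00018699, -0.00099201,  0.00091611,
       -0.00044655, -0.00021504]), 'effort': array([ 3.50008877e-04, -8.64452648e+01,  6.80418648e-01, -4.34905314e+01,
        1.93206029e-02,  7.47201877e-03,  4.23196889e-05]), 'ee_pos': array([ 180.90103101, -597.90042493,  230.66091992]), 'tool_rot': array([-5.85637587e-04,  9.89227302e-01,  1.46386430e-01, -1.24235000e-04]), 'ft_force': array([ 0.50767038,  0.59196701, -0.12797201]), 'torque': array([ 0.05279272,  0.00652956, -0.02384331]), 'finger_gap': 85.53950346845538}
scene {'K': array([[384.25029322,   0.        , 281.86388771],
       [  0.        , 384.25029322, 208.29646779],
       [  0.        ,   0.        ,   1.        ]]), 'rvec': array([ 0.86444759, -2.4270685 ,  1.19200216]), 'tvec': array([398.27307253, 259.78620805, 611.16201672])}
top {'K': array([[386.55731988,   0.        , 277.64760967],
       [  0.        , 386.55731988, 212.28870226],
       [  0.        ,   0.        ,   1.        ]]), 'rvec': array([ 2.11344721, -2.12062823,  0.21883958]), 'tvec': array([-19.46002131, 540.56728601, 979.80313258])}
18.700000000000003
```

View pics/scene0.png

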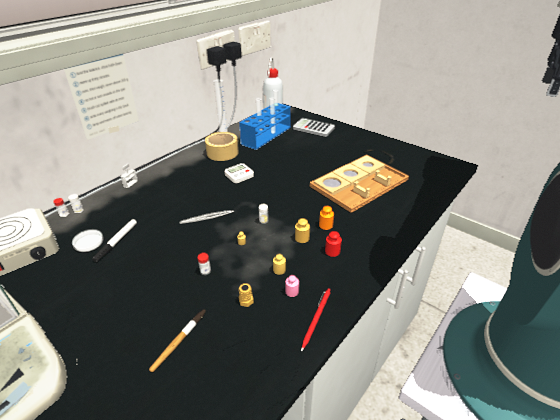

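View pics/top0.png

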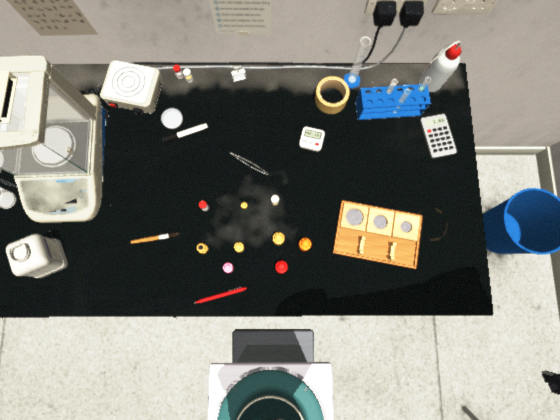

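The scene view shows the cluster: brass large about (302,231), medium (279,264), small (241,238), fitting (246,295). Orange (326,217), red (333,243) and pink (292,286) are decoys. The tweezers are at (207,216) and the tray at (360,183). Next I'll enlarge the crops to confirm.

```bash
python3 - <<'E'
import cv2
a=cv2.imread("pics/scene0.png")[150:330,170:420]; cv2.imwrite("pics/c1.png",cv2.resize(a,None,fx=3.2,fy=3.2,interpolation=cv2.INTER_CUBIC)[:600,:800])
a=cv2.imread("pics/top0.png")[140:310,190:430]; cv2.imwrite("pics/c2.png",cv2.resize(a,None,fx=3.3,fy=3.3,interpolation=cv2.INTER_CUBIC))
E
```

```text
(no output)
```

View pics/c1.png

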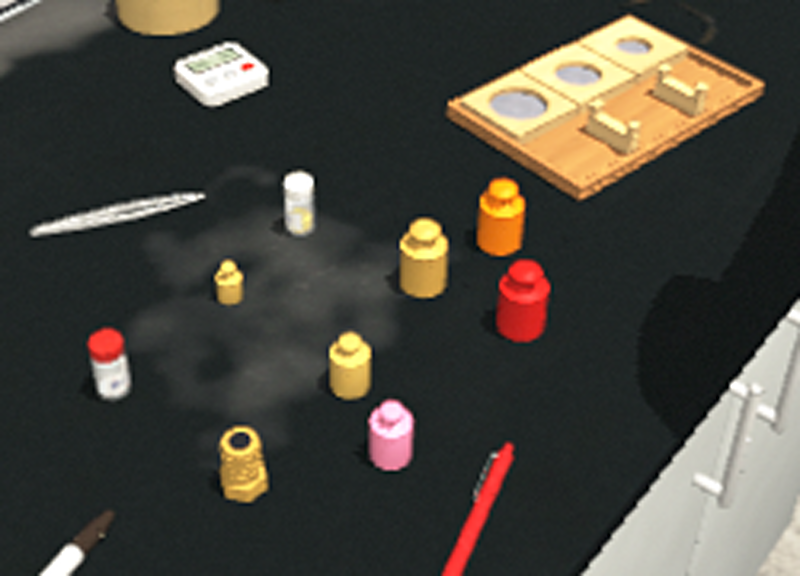

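View pics/c2.png

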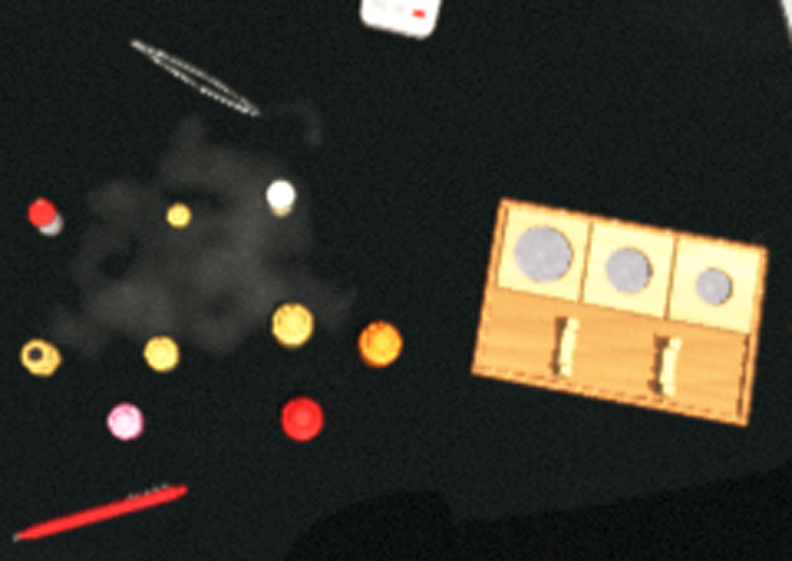

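```bash
cat > h.py <<'E'
import cv2, numpy as np
from plant import monitor, viewer, r
P={n:viewer.camera_params(n) for n in("scene","top")}
def RC(n):
    R=cv2.Rodrigues(P[n]["rvec"])[0]; return R,-R.T@np.asarray(P[n]["tvec"])
def cast(n,uv,z):
    R,C=RC(n); d=R.T@np.linalg.inv(P[n]["K"])@np.array([uv[0],uv[1],1.]); return C+d*(z-C[2])/d[2]
def proj(n,X):
    return cv2.projectPoints(np.float64([X]),P[n]["rvec"],P[n]["tvec"],P[n]["K"],None)[0].ravel()
def tri(a,b):
    Pm=lambda n:P[n]["K"]@np.c_[RC(n)[0],P[n]["tvec"]]
    X=cv2.triangulatePoints(Pm("scene"),Pm("top"),np.float64(a).reshape(2,1),np.float64(b).reshape(2,1)).ravel(); return X[:3]/X[3]
def blobs(im,lo,hi,box,amin=8):
    hsv=cv2.cvtColor(im,cv2.COLOR_RGB2HSV); m=cv2.inRange(hsv,np.array(lo),np.array(hi))
    x0,y0,x1,y1=box; k=np.zeros_like(m); k[y0:y1,x0:x1]=m[y0:y1,x0:x1]
    n,l,s,c=cv2.connectedComponentsWithStats(k)
    return [(tuple(c[i].round(2)),s[i].tolist()) for i in range(1,n) if s[i][4]>=amin],l
def state(tag=""):
    s=monitor.read_state(); print(tag,round(s["clock"],2),s["ee_pos"].round(1),s["tool_rot"].round(4),"F",s["ft_force"].round(1),"gap",round(s["finger_gap"],1))
E
python3 - <<'E'
from h import *
for n in("scene","top"): print(n,RC(n)[1].round(0))
rd=lambda f:cv2.imread(f)[:,:,::-1].copy()
S,T=rd("pics/scene0.png"),rd("pics/top0.png")
for n,im,box in(("scene",S,(220,215,318,310)),("top",T,(190,195,290,262))):
    b,_=blobs(im,(18,90,80),(32,255,255),box); 
    print(n); [print(x, [cast(n,x[0],z).round(1)[:2].tolist() for z in(15,20.5,26)]) for x in b]
print("recess")
for n,im,box in(("scene",S,(305,150,412,212)),("top",T,(335,198,425,245))):
    b,_=blobs(im,(0,0,90),(180,55,230),box,20); 
    print(n); [print(x, [cast(n,x[0],z).round(1)[:2].tolist() for z in(11,)]) for x in b]
print("tw")
for n,im,box in(("scene",S,(175,205,240,228)),("top",T,(225,148,272,178))):
    g=cv2.cvtColor(im,cv2.COLOR_RGB2GRAY); k=np.zeros_like(g); x0,y0,x1,y1=box; k[y0:y1,x0:x1]=(g[y0:y1,x0:x1]>90)
    ys,xs=np.nonzero(k); rc=cv2.minAreaRect(np.c_[xs,ys].astype(np.float32)); print(n,len(xs),rc)
    bp=cv2.boxPoints(rc); W=np.array([cast(n,p,3.5)[:2] for p in bp]); print(W.round(1).tolist(), W.mean(0).round(1))
    q=[cast(n,p,3.5)[:2] for p in np.c_[xs,ys]]; q=np.array(q); print("rect world",cv2.minAreaRect(q.astype(np.float32)))
E
```

```text
scene [ 99. 503. 581.]
top [ 333.  -17. 1068.]
scene
((np.float64(265.08), np.float64(218.0)), [263, 215, 4, 7, 12]) [[574.2, -10.4], [569.6, -5.4], [565.0, -0.4]]
((np.float64(302.04), np.float64(230.54)), [295, 218, 15, 25, 328]) [[480.2, -29.0], [476.5, -23.9], [472.8, -18.7]]
((np.float64(241.23), np.float64(237.98)), [237, 231, 9, 14, 102]) [[568.9, 74.9], [564.3, 79.0], [559.8, 83.2]]
((np.float64(279.01), np.float64(264.08)), [273, 253, 13, 22, 240]) [[454.0, 83.4], [450.6, 87.5], [447.1, 91.6]]
((np.float64(245.44), np.float64(295.44)), [238, 283, 16, 24, 273]) [[451.1, 185.0], [447.7, 188.1], [444.3, 191.2]]
top
((np.float64(243.75), np.float64(204.92)), [240, 201, 8, 9, 51]) [[569.9, 73.1], [568.7, 72.6], [567.4, 72.1]]
((np.float64(278.15), np.float64(238.08)), [272, 232, 13, 14, 144]) [[476.4, -22.6], [475.6, -22.6], [474.9, -22.5]]
((np.float64(201.98), np.float64(248.13)), [196, 243, 13, 11, 95]) [[449.5, 185.3], [448.9, 184.2], [448.3, 183.2]]
((np.float64(238.55), np.float64(246.87)), [233, 242, 12, 11, 98]) [[452.6, 85.6], [452.0, 85.1], [451.3, 84.6]]
recess
scene
(
[... 403 characters left out ...]
 135]) [[522.6, -305.8]]
((np.float64(405.68), np.float64(226.4)), [401, 222, 10, 10, 84]) [[508.4, -376.6]]
tw
scene 251 ((206.0576934814453, 216.2884521484375), (5.687368392944336, 55.30475616455078), 78.69007110595703)
[[742.1, 111.8], [671.8, 0.4], [653.9, 14.4], [723.6, 123.4]] [697.9  62.5]
rect world ((697.7432250976562, 62.36132049560547), (130.87142944335938, 22.30631446838379), 57.74609375)
top 104 ((248.58822631835938, 162.85293579101562), (43.046142578125, 4.6304612159729), 30.963754653930664)
[[724.7, 119.1], [736.8, 112.4], [669.4, 5.1], [657.5, 11.9]] [697.1  62.1]
rect world ((697.0870971679688, 62.088653564453125), (126.59103393554688, 13.743265151977539), 57.94348907470703)
```

```bash
cat >> h.py <<'E'
def go(x,y,z,psi=None):
    s=monitor.read_state(); p=s["ee_pos"]; q=s["tool_rot"]
    from scipy.spatial.transform import Rotation as Ro
    R=Ro.from_quat([q[1],q[2],q[3],q[0]]).as_matrix(); d=R.T@(np.array([x,y,z])-p)
    h=np.degrees(np.arctan2(R[1,0],R[0,0])); t=0 if psi is None else (h-psi+180)%360-180
    state(); print("heading",h.round(2),"tilt",np.degrees(np.arccos(-R[2,2])).round(2),"-> cm",(d/10).round(2),"turn",round(t,1))
E
python3 - <<'E'
from h import *
print("orange",cast("top",(305,244),26)[:2].round(),"red",cast("top",(281,267),26)[:2].round(),"pink",cast("top",(228,268),20)[:2].round(),"white",cast("top",(275,199),26)[:2].round())
# tray check
yl=np.array([538.,-236.2])-np.array([510.,-378.3]); print("yaw",np.degrees(np.arctan2(-yl[0],yl[1])),np.linalg.norm(yl)/2)
go(474.7,-21.5,110)
E
```

```text
orange [459. -95.] red [397. -30.] pink [395. 113.] white [584. -14.]
yaw -11.147006525921906 72.41617567919478
 0.1 [ 180.9 -597.9  230.7] [-5.000e-04  9.892e-01  1.464e-01 -1.000e-04] F [-0.2 -0.6 -0.9] gap 85.4
heading 16.84 tilt 0.06 -> cm [ 44.82 -46.65  12.12] turn 0
```

{"name": "arm_command", "arguments": {
  "commands": [44.8,-46.6,8,0,0.2,44.8,-46.6,8,0,0.2,44.8,-46.6,8,0,0.2,44.8,-46.6,8,0,0.2,44.8,-46.6,8,0,0.2,44.8,-46.6,8,0,0.2,44.8,-46.6,8,0,0.2,44.8,-46.6,8,0,0.2,44.8,-46.6,8,0,0.2,44.8,-46.6,8,0,0.2,44.8,-46.6,8,0,0.2,44.8,-46.6,8,0,0.2,44.8,-46.6,8,0,0.2,44.8,-46.6,8,0,0.2,44.8,-46.6,12,0,0.2,44.8,-46.6,12,0,0.2,44.8,-46.6,12,0,0.2,44.8,-46.6,12,0,0.2]
}}

```text
clock: 1.9
ee_pos: [475.1, -22.4, 112.5]
tool_rot: [-0.0, 0.989, 0.146, 0.0]
ft_force: [0.7, 0.2, 0.2]
finger_gap: 51.3
```

```bash
python3 - <<'E'
from h import *
go(474.7,-21.5,10)
im=viewer.read_camera("scene"); cv2.imwrite("pics/a1.png",cv2.resize(im[100:300,190:420,::-1],None,fx=3,fy=3))
E
```

```text
1.9 [475.1 -22.4 112.5] [-4.000e-04  9.893e-01  1.461e-01  4.000e-04] F [0.7 0.2 0.2] gap 51.3
heading 16.8 tilt 0.06 -> cm [-0.03 -0.09 10.25] turn 0
```

View pics/a1.png

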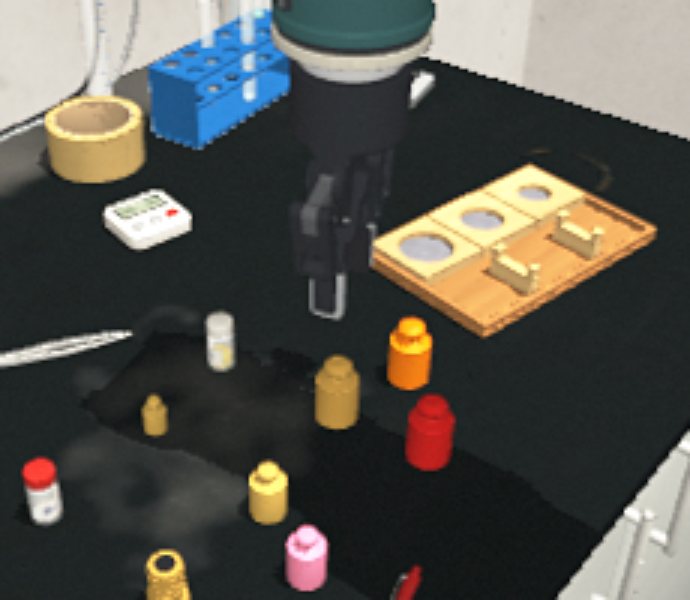

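The gripper is directly above the large brass weight (crop pixel (337,395)), clear of the orange decoy at (410,355) and the red one at (430,435). Descending and closing.

{"name": "arm_command", "arguments": {
  "commands": [0,-0.1,5,0,0.2,0,-0.1,9,0,0.2,0,-0.1,10.2,0,0.2,0,-0.1,10.2,0,0.2,0,-0.1,10.2,0,0.2,0,-0.1,10.2,0,-1,0,-0.1,10.2,0,-1,0,-0.1,10.2,0,-1,0,-0.1,10.2,0,-1,0,-0.1,10.2,0,-1,0,-0.1,10.2,0,-1,0,-0.1,10.2,0,-1]
}}

```text
clock: 3.15
ee_pos: [476.3, -21.6, 12.5]
tool_rot: [0.0, 0.989, 0.146, 0.002]
ft_force: [-4.2, -0.5, 19.8]
finger_gap: 30.1
```

{"name": "arm_command", "arguments": {
  "commands": [0,0,-1,0,-1,0,0,-4,0,-1,0,0,-9,0,-1,0,0,-9,0,-1,0,0,-9,0,-1]
}}

```text
clock: 3.65
ee_pos: [476.6, -22.0, 104.2]
tool_rot: [0.001, 0.989, 0.146, 0.004]
ft_force: [-1.0, -0.1, -2.2]
finger_gap: 29.8
```

```bash
python3 - <<'E'
from h import *
go(537.5,-236,100)
im=viewer.read_camera("scene"); cv2.imwrite("pics/a2.png",cv2.resize(im[100:300,190:420,::-1],None,fx=3,fy=3))
E
```

```text
3.65 [476.6 -22.  104.2] [9.000e-04 9.893e-01 1.457e-01 3.500e-03] F [-1.  -0.1 -2.2] gap 29.8
heading 16.75 tilt 0.42 -> cm [-0.35 22.25  0.48] turn 0
```

View pics/a2.png

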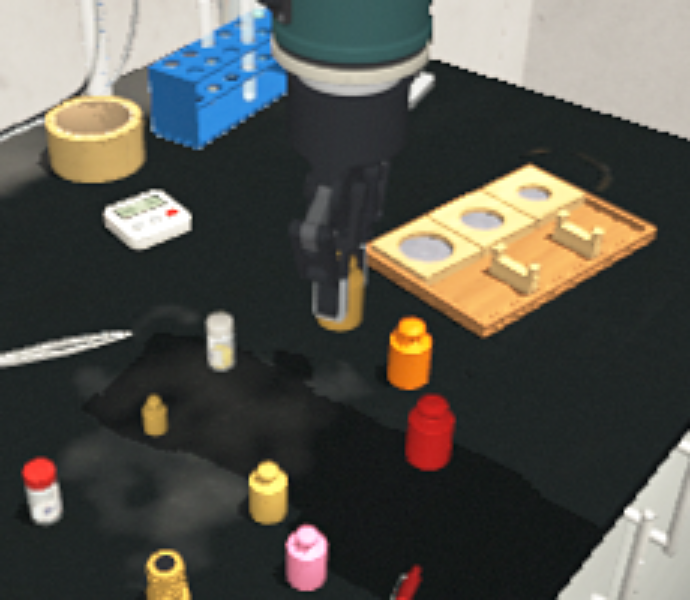

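```bash
python3 - <<'E'
from h import *
for n,box in(("scene",(290,170,320,212)),("top",(250,195,310,255))):
    im=viewer.read_camera(n); cv2.imwrite(f"pics/a3{n}.png",im[:,:,::-1])
    b,l=blobs(im,(15,80,60),(34,255,255),box); print(n,b)
p=monitor.read_state()["ee_pos"]
print(proj("scene",p),proj("scene",p-[0,0,12]),proj("top",p))
for dx in(-16,16):
    for dy in (0,): print(proj("scene",p+[dx*-.3,dx*.95,-12]))
c=cv2.imread("pics/a3scene.png")[150:230,270:350]; c2=cv2.imread("pics/a3top.png")[190:270,240:320]
cv2.imwrite("pics/a3.png",np.hstack([cv2.resize(c,(400,400),interpolation=0),cv2.resize(c2,(400,400),interpolation=0)]))
E
```

```text
scene [((np.float64(316.75), np.float64(182.08)), [313, 177, 7, 11, 51]), ((np.float64(306.72), np.float64(200.4)), [296, 185, 16, 26, 156])]
top []
[302.89307135 201.78803791] [302.73158361 206.36061228] [277.95433197 233.83767866]
[305.20673879 202.15444006]
[300.18378156 210.69023748]
```

View pics/a3.png

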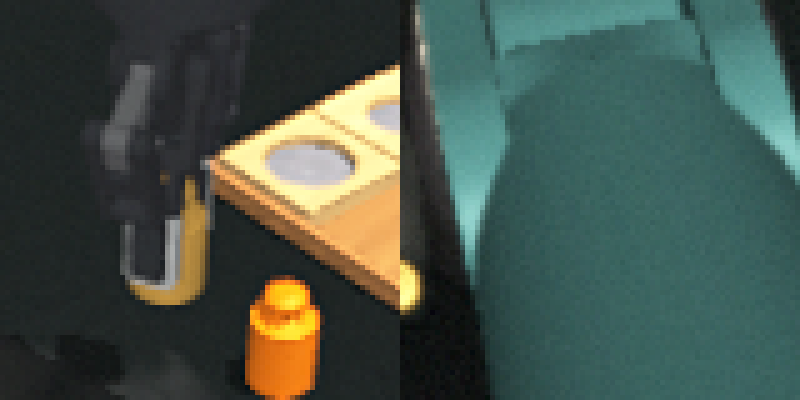

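Pixel check: the weight's base spans columns 295–311 and its lowest row is 211. That matches the base projected at (302.7,206.4), so it is centred, with its base about 12 mm below the TCP. Carrying it to the large recess.

{"name": "arm_command", "arguments": {
  "commands": [-0.3,5,0,0,-1,-0.3,10,0,0,-1,-0.3,15,0,0,-1,-0.3,19,0,0,-1,-0.3,22.2,0,0,-1,-0.3,22.2,2,0,-1,-0.3,22.2,5,0,-1,-0.3,22.2,5,0,-1,-0.3,22.2,5,0,-1]
}}

```text
clock: 4.7
ee_pos: [536.2, -234.5, 51.6]
tool_rot: [-0.001, 0.989, 0.146, 0.0]
ft_force: [0.6, 0.4, -2.0]
finger_gap: 30.5
```

```bash
python3 - <<'E'
from h import *
go(537.5,-236,24)
im=viewer.read_camera("scene"); cv2.imwrite("pics/a4.png",cv2.resize(im[100:230,270:430,::-1],None,fx=4.5,fy=4.5))
E
```

```text
4.7 [ 536.2 -234.5   51.6] [-6.000e-04  9.893e-01  1.462e-01  5.000e-04] F [ 0.6  0.4 -2. ] gap 30.5
heading 16.81 tilt 0.08 -> cm [0.07 0.19 2.76] turn 0
```

View pics/a4.png

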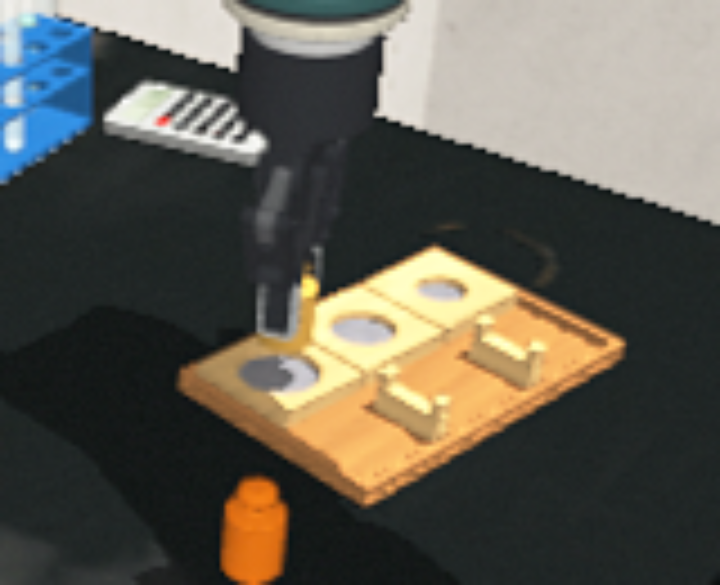

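The large weight hangs just above the large recess (crop (280,375)) with its base about 40 mm up. Lowering and releasing.

{"name": "arm_command", "arguments": {
  "commands": [0.1,0.2,1.2,0,-1,0.1,0.2,2.4,0,-1,0.1,0.2,2.8,0,-1,0.1,0.2,2.8,0,-1,0.1,0.2,2.8,0,-1,0.1,0.2,2.8,0,0.15,0.1,0.2,2.8,0,0.15,0.1,0.2,2.8,0,0.15,0.1,0.2,2.8,0,0.15,0.1,0.2,1,0,0.15,0.1,0.2,-3,0,0.15,0.1,0.2,-6,0,0.15,0.1,0.2,-7,0,0.15,0.1,0.2,-7,0,0.15]
}}

```text
clock: 6.15
ee_pos: [538.9, -236.8, 123.9]
tool_rot: [0.001, 0.989, 0.146, 0.002]
ft_force: [-0.3, 0.4, -0.9]
finger_gap: 49.1
```

```bash
python3 - <<'E'
from h import *
go(451.5,86,115)
im=viewer.read_camera("scene"); cv2.imwrite("pics/a5.png",cv2.resize(im[100:230,270:430,::-1],None,fx=4.5,fy=4.5))
E
```

```text
6.15 [ 538.9 -236.8  123.9] [8.000e-04 9.893e-01 1.461e-01 2.300e-03] F [-0.3  0.4 -0.9] gap 49.1
heading 16.8 tilt 0.28 -> cm [  0.96 -33.43   0.82] turn 0
```

View pics/a5.png

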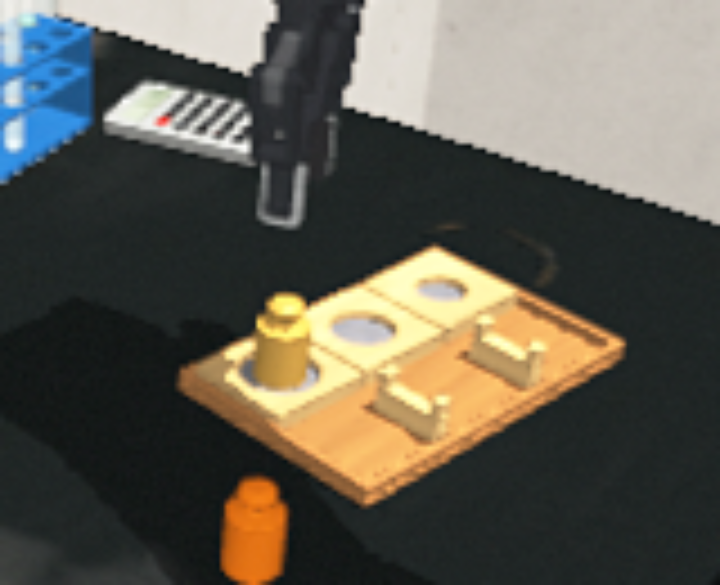

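The large weight stands upright in the large recess (crop (283,365)), with grey floor showing on both sides. On to the medium weight.

{"name": "arm_command", "arguments": {
  "commands": [1,-5,0,0,0.05,1,-10,0,0,0.05,1,-15,0,0,0.05,1,-20,0,0,0.05,1,-25,0,0,0.05,1,-30,0,0,0.05,1,-33.4,0.8,0,0.05,1,-33.4,2,0,0.05,1,-33.4,4,0,0.05,1,-33.4,4,0,0.05,1,-33.4,4,0,0.05]
}}

```text
clock: 7.3
ee_pos: [450.9, 85.8, 81.6]
tool_rot: [0.0, 0.989, 0.146, 0.0]
ft_force: [0.9, 1.0, 0.1]
finger_gap: 44.7
```

```bash
python3 - <<'E'
from h import *
go(451.5,86,8)
im=viewer.read_camera("scene"); cv2.imwrite("pics/a6.png",cv2.resize(im[190:310,210:350,::-1],None,fx=5,fy=5))
E
```

```text
7.3 [450.9  85.8  81.6] [1.000e-04 9.893e-01 1.459e-01 4.000e-04] F [0.9 1.  0.1] gap 44.7
heading 16.78 tilt 0.05 -> cm [ 0.06 -0.    7.36] turn 0
```

View pics/a6.png

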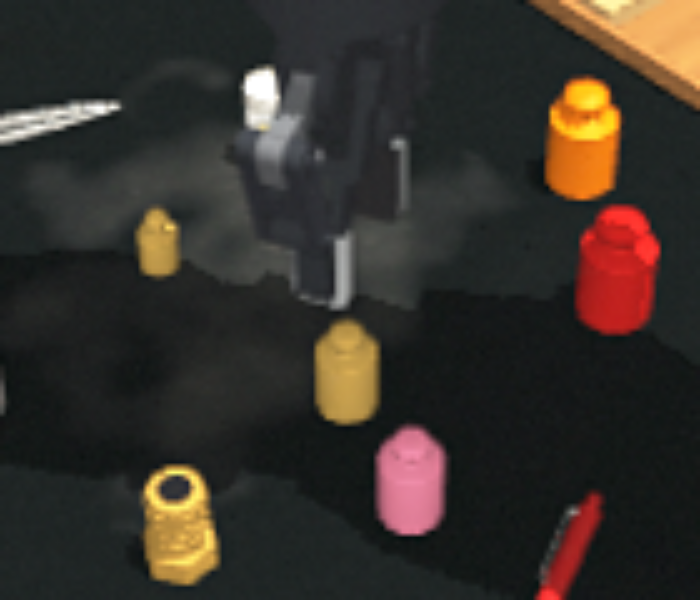

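The jaws are directly over the medium brass weight (crop (347,372)), with the pink decoy at (410,480) clear. Descending, gripping and lifting.

{"name": "arm_command", "arguments": {
  "commands": [0.05,0,4,0,0.05,0.05,0,6.5,0,0.05,0.05,0,7.4,0,0.05,0.05,0,7.4,0,0.05,0.05,0,7.4,0,0.05,0.05,0,7.4,0,-1,0.05,0,7.4,0,-1,0.05,0,7.4,0,-1,0.05,0,7.4,0,-1,0.05,0,7.4,0,-1,0.05,0,7.4,0,-1,0.05,0,7.4,0,-1,0.05,0,6,0,-1,0.05,0,2,0,-1,0.05,0,-2,0,-1,0.05,0,-2,0,-1,0.05,0,-2,0,-1]
}}

```text
clock: 9.05
ee_pos: [452.3, 85.8, 103.8]
tool_rot: [0.0, 0.989, 0.146, 0.002]
ft_force: [-0.6, 0.5, -2.6]
finger_gap: 23.0
```

```bash
python3 - <<'E'
from h import *
go(524,-307.5,100)
im=viewer.read_camera("scene"); cv2.imwrite("pics/a7.png",cv2.resize(im[190:290,230:340,::-1],None,fx=6,fy=6))
p=monitor.read_state()["ee_pos"]; print("TCP",proj("scene",p),"base",proj("scene",p-[0,0,10]))
E
```

```text
9.05 [452.3  85.8 103.8] [4.000e-04 9.893e-01 1.456e-01 2.400e-03] F [-0.6  0.5 -2.6] gap 23.0
heading 16.75 tilt 0.28 -> cm [-4.47 39.72  0.42] turn 0
TCP [278.73980986 232.54857431] base [278.79234747 236.51544326]
```

View pics/a7.png

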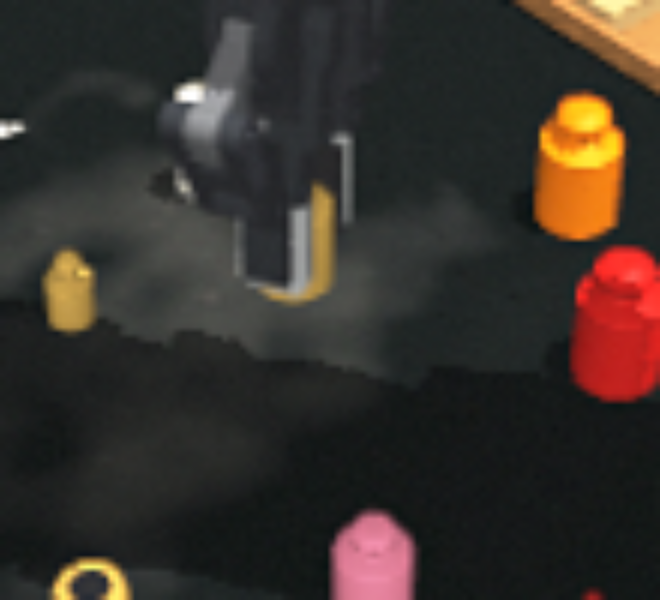

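The medium weight is held, with its base centred near pixel (279.5,237) as projected. Carrying it to the medium recess.

{"name": "arm_command", "arguments": {
  "commands": [-0.6,5,0,0,-1,-1.1,10,0,0,-1,-1.7,15,0,0,-1,-2.2,20,0,0,-1,-2.8,25,0,0,-1,-3.4,30,0,0,-1,-3.9,35,0,0,-1,-4.5,39.7,0,0,-1,-4.5,39.7,2,0,-1,-4.5,39.7,5,0,-1,-4.5,39.7,5,0,-1,-4.5,39.7,5,0,-1]
}}

```text
clock: 10.3
ee_pos: [522.9, -306.7, 52.6]
tool_rot: [-0.0, 0.989, 0.146, 0.001]
ft_force: [0.5, 0.4, -1.0]
finger_gap: 22.6
```

```bash
python3 - <<'E'
from h import *
go(524,-307.5,22)
im=viewer.read_camera("scene"); cv2.imwrite("pics/a8.png",cv2.resize(im[100:230,290:430,::-1],None,fx=4.5,fy=4.5))
E
```

```text
10.3 [ 522.9 -306.7   52.6] [-5.000e-04  9.893e-01  1.460e-01  7.000e-04] F [ 0.5  0.4 -1. ] gap 22.6
heading 16.79 tilt 0.1 -> cm [0.08 0.11 3.07] turn 0
```

View pics/a8.png

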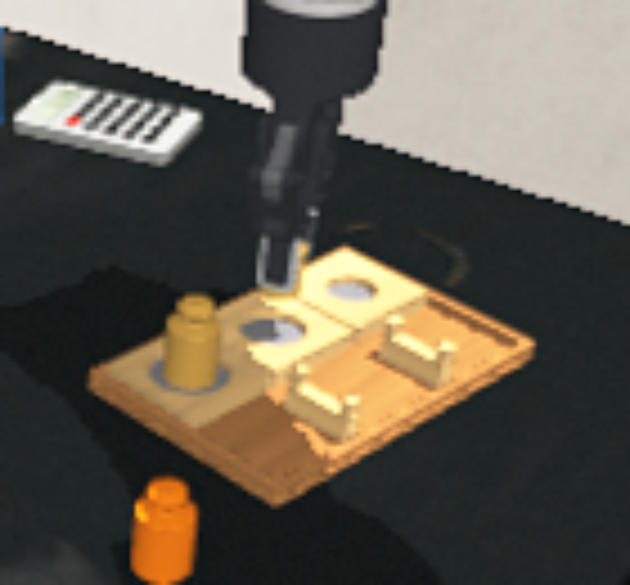

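The medium weight is above the medium recess (crop (272,332)), and the large one still stands. Lowering and releasing.

{"name": "arm_command", "arguments": {
  "commands": [0.1,0.1,1.5,0,-1,0.1,0.1,2.6,0,-1,0.1,0.1,3.1,0,-1,0.1,0.1,3.1,0,-1,0.1,0.1,3.1,0,-1,0.1,0.1,3.1,0,0,0.1,0.1,3.1,0,0,0.1,0.1,3.1,0,0,0.1,0.1,3.1,0,0,0.1,0.1,1,0,0,0.1,0.1,-3,0,0,0.1,0.1,-6,0,0,0.1,0.1,-7,0,0,0.1,0.1,-7,0,0]
}}

```text
clock: 11.75
ee_pos: [525.2, -308.2, 125.1]
tool_rot: [0.001, 0.989, 0.146, 0.002]
ft_force: [0.5, -0.1, -0.4]
finger_gap: 42.7
```

```bash
python3 - <<'E'
from h import *
go(569,74,85)
im=viewer.read_camera("scene"); cv2.imwrite("pics/a9.png",cv2.resize(im[100:230,290:430,::-1],None,fx=4.5,fy=4.5))
E
```

```text
11.75 [ 525.2 -308.2  125.1] [0.0011 0.9893 0.1459 0.0024] F [ 0.5 -0.1 -0.4] gap 42.7
heading 16.78 tilt 0.3 -> cm [ 15.21 -35.34   3.98] turn 0
```

View pics/a9.png

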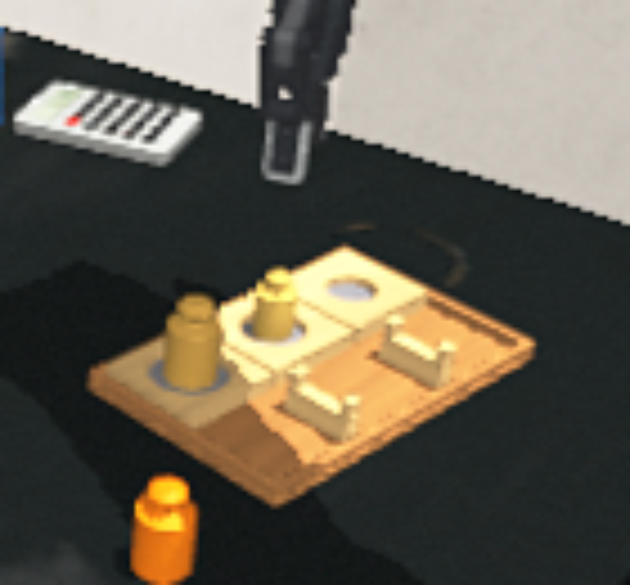

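The medium weight stands in its recess (crop (275,310)). Next, the small weight.

{"name": "arm_command", "arguments": {
  "commands": [2,-4.6,0,0,-0.1,4,-9.2,0,0,-0.1,6,-13.8,0,0,-0.1,8,-18.4,0,0,-0.1,10,-23,0,0,-0.1,12,-27.6,0,0,-0.1,14,-32.2,0,0,-0.1,15.2,-35.3,1,0,-0.1,15.2,-35.3,4,0,-0.1,15.2,-35.3,6,0,-0.1,15.2,-35.3,6,0,-0.1,15.2,-35.3,6,0,-0.1]
}}

```text
clock: 13.0
ee_pos: [567.8, 73.9, 63.0]
tool_rot: [0.0, 0.989, 0.146, 0.001]
ft_force: [0.4, 0.0, -0.2]
finger_gap: 38.6
```

```bash
python3 - <<'E'
from h import *
go(569,74.5,7.5)
im=viewer.read_camera("scene"); cv2.imwrite("pics/a10.png",cv2.resize(im[190:290,200:310,::-1],None,fx=6,fy=6))
E
```

```text
13.0 [567.8  73.9  63. ] [2.000e-04 9.893e-01 1.459e-01 7.000e-04] F [ 0.4  0.  -0.2] gap 38.6
heading 16.78 tilt 0.08 -> cm [ 0.13 -0.02  5.55] turn 0
```

View pics/a10.png

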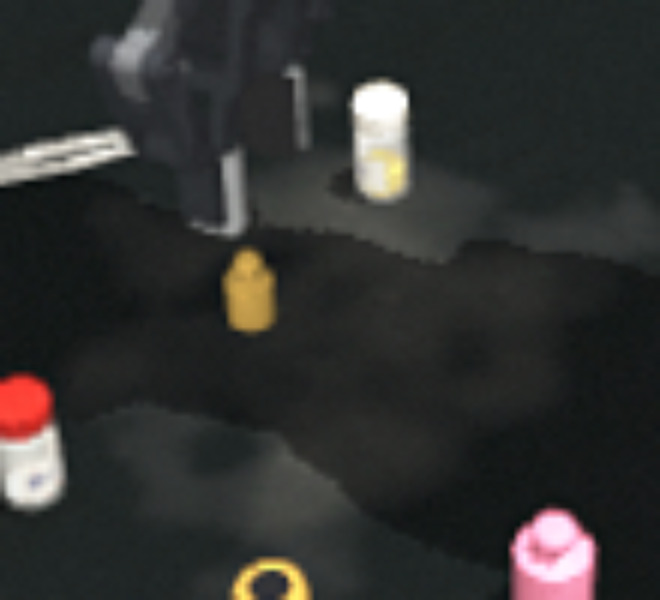

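The jaws straddle the small brass weight (crop (250,290)), with the vial at (380,140) clear. Gripping it.

{"name": "arm_command", "arguments": {
  "commands": [0.1,0,3,0,-0.1,0.1,0,5,0,-0.1,0.1,0,5.5,0,-0.1,0.1,0,5.5,0,-0.1,0.1,0,5.5,0,-0.1,0.1,0,5.5,0,-1,0.1,0,5.5,0,-1,0.1,0,5.5,0,-1,0.1,0,5.5,0,-1,0.1,0,5.5,0,-1,0.1,0,5.5,0,-1,0.1,0,5.5,0,-1,0.1,0,4.5,0,-1,0.1,0,0,0,-1,0.1,0,-4,0,-1,0.1,0,-4,0,-1,0.1,0,-4,0,-1]
}}

```text
clock: 14.75
ee_pos: [569.7, 74.1, 105.4]
tool_rot: [0.001, 0.989, 0.146, 0.003]
ft_force: [-0.3, 0.0, -0.9]
finger_gap: 13.5
```

```bash
python3 - <<'E'
from h import *
go(510,-378,100)
im=viewer.read_camera("scene"); cv2.imwrite("pics/a11.png",cv2.resize(im[170:260,200:300,::-1],None,fx=6,fy=6))
p=monitor.read_state()["ee_pos"]; print("TCP",proj("scene",p),"base",proj("scene",p-[0,0,9]))
E
```

```text
14.75 [569.7  74.1 105.4] [5.000e-04 9.893e-01 1.457e-01 2.700e-03] F [-0.3  0.  -0.9] gap 13.5
heading 16.75 tilt 0.31 -> cm [-18.76  41.56   0.52] turn 0
TCP [238.42331896 205.32386711] base [238.74505355 208.79083167]
```

View pics/a11.png

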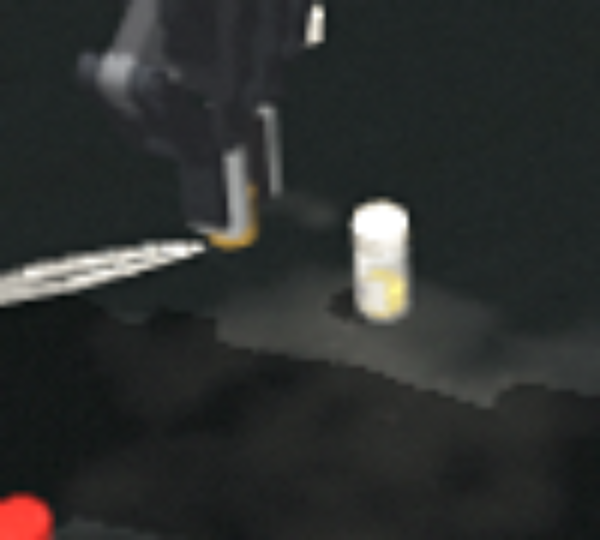

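The small weight is held; its base at pixel (238.8,~209) matches the projection. Carrying it to the small recess.

{"name": "arm_command", "arguments": {
  "commands": [-2,4.5,0,0,-1,-4,9,0,0,-1,-6.1,13.5,0,0,-1,-8.1,18,0,0,-1,-10.2,22.5,0,0,-1,-12.2,27,0,0,-1,-14.2,31.5,0,0,-1,-16.2,36,0,0,-1,-18,40,0,0,-1,-18.8,41.6,1,0,-1,-18.8,41.6,4,0,-1,-18.8,41.6,5.5,0,-1,-18.8,41.6,5.5,0,-1,-18.8,41.6,5.5,0,-1]
}}

```text
clock: 16.2
ee_pos: [509.7, -377.6, 49.4]
tool_rot: [0.0, 0.989, 0.146, 0.002]
ft_force: [0.2, -0.7, -0.3]
finger_gap: 13.6
```

```bash
python3 - <<'E'
from h import *
go(510,-378,21)
im=viewer.read_camera("scene"); cv2.imwrite("pics/a12.png",cv2.resize(im[100:230,290:430,::-1],None,fx=4.5,fy=4.5))
p=monitor.read_state()["ee_pos"]; print("TCP",proj("scene",p),"base",proj("scene",p-[0,0,9]))
E
```

```text
16.2 [ 509.7 -377.6   49.4] [1.000e-04 9.892e-01 1.464e-01 1.600e-03] F [ 0.2 -0.7 -0.3] gap 13.6
heading 16.83 tilt 0.19 -> cm [0.01 0.05 2.84] turn 0
TCP [369.30556946 152.67246077] base [368.87505216 155.5071075 ]
```

View pics/a12.png

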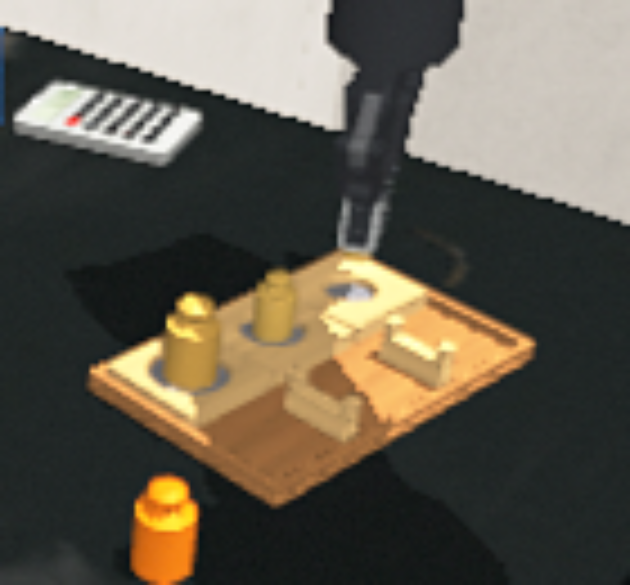

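The small weight hangs above the small recess (crop (350,290)). Lowering and releasing.

{"name": "arm_command", "arguments": {
  "commands": [0,0,1.5,0,-1,0,0,2.5,0,-1,0,0,2.85,0,-1,0,0,2.85,0,-1,0,0,2.85,0,-1,0,0,2.85,0,-0.2,0,0,2.85,0,-0.2,0,0,2.85,0,-0.2,0,0,2.85,0,-0.2,0,0,1.5,0,-0.2,0,0,-2,0,-0.2,0,0,-6,0,-0.2,0,0,-8,0,-0.2,0,0,-8,0,-0.2]
}}

```text
clock: 17.65
ee_pos: [511.2, -378.8, 134.4]
tool_rot: [0.003, 0.989, 0.146, 0.004]
ft_force: [1.0, -0.3, -0.7]
finger_gap: 34.0
```

```bash
python3 - <<'E'
from h import *
im=viewer.read_camera("scene"); cv2.imwrite("pics/a13.png",cv2.resize(im[100:230,290:430,::-1],None,fx=4.5,fy=4.5))
im=viewer.read_camera("top"); cv2.imwrite("pics/a13t.png",im[:,:,::-1])
g=cv2.cvtColor(im,cv2.COLOR_RGB2GRAY)[148:180,222:275]; ys,xs=np.nonzero(g>90)
if len(xs):
    q=np.array([cast("top",p,3.5)[:2] for p in np.c_[xs+222,ys+148]],np.float32); print(len(xs),cv2.minAreaRect(q),q.mean(0))
go(697.4,62.3,100,-32.3)
E
```

```text
105 ((696.814208984375, 62.26411056518555), (126.57382202148438, 13.619139671325684), 59.10527420043945) [697.9371   64.59966]
 17.75 [ 509.7 -378.1  130.9] [0.001  0.9892 0.1463 0.0024] F [-0.3  0.7 -1.6] gap 34.1
heading 16.82 tilt 0.3 -> cm [ 30.69 -36.73   3.13] turn 49.1
```

View pics/a13.png

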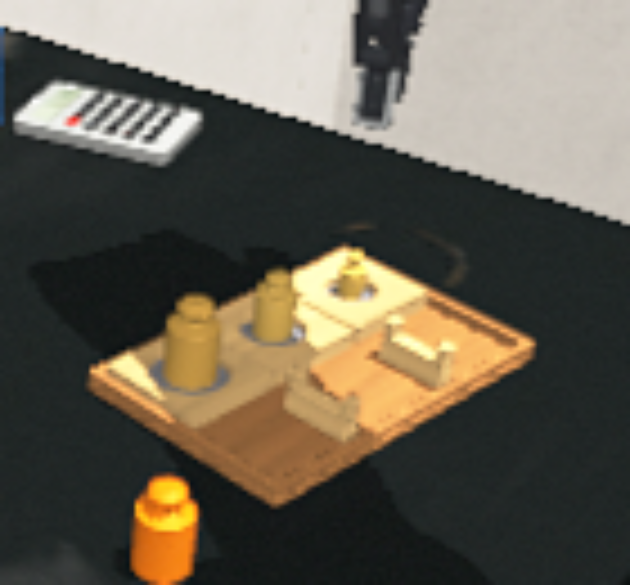

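View pics/a13t.png

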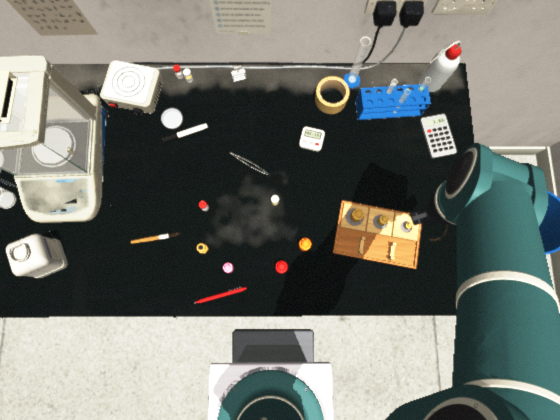

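All three weights stand in their recesses: scene crop large (192,345), medium (275,310), small (355,275). In the top view the tweezers lie at (249,163), undisturbed.

```bash
python3 - <<'E'
from h import *
go(697.2,62.3,60,58)
E
```

```text
17.75 [ 509.7 -378.1  130.9] [0.001  0.9892 0.1463 0.0024] F [-0.3  0.7 -1.6] gap 34.1
heading 16.82 tilt 0.3 -> cm [ 30.66 -36.75   7.13] turn -41.2
```

{"name": "arm_command", "arguments": {
  "commands": [3.1,-3.7,0,-4,-0.2,6.1,-7.4,0,-8,-0.2,9.2,-11,0,-12,-0.2,12.3,-14.7,0,-16,-0.2,15.3,-18.4,0,-20,-0.2,18.4,-22,0,-24,-0.2,21.5,-25.7,0,-28,-0.2,24.5,-29.4,0,-32,-0.2,27.6,-33.1,0,-36,-0.2,30.7,-36.8,1,-41.2,-0.2,30.7,-36.8,4,-41.2,-0.2,30.7,-36.8,7,-41.2,-0.2,30.7,-36.8,7,-41.2,-0.2,30.7,-36.8,7,-41.2,-0.2,30.7,-36.8,7,-41.2,-0.2]
}}

```text
clock: 19.25
ee_pos: [698.2, 62.9, 62.9]
tool_rot: [0.002, 0.875, 0.485, 0.003]
ft_force: [0.1, 0.6, 0.4]
finger_gap: 34.2
```

```bash
python3 - <<'E'
from h import *
go(697.2,62.3,2,58)
im=viewer.read_camera("scene"); cv2.imwrite("pics/b1.png",cv2.resize(im[160:250,160:280,::-1],None,fx=6,fy=6))
E
```

```text
19.25 [698.2  62.9  62.9] [0.0021 0.8746 0.4848 0.0027] F [0.1 0.6 0.4] gap 34.2
heading 58.0 tilt 0.39 -> cm [-0.12 -0.09  6.09] turn 0.0
```

View pics/b1.png

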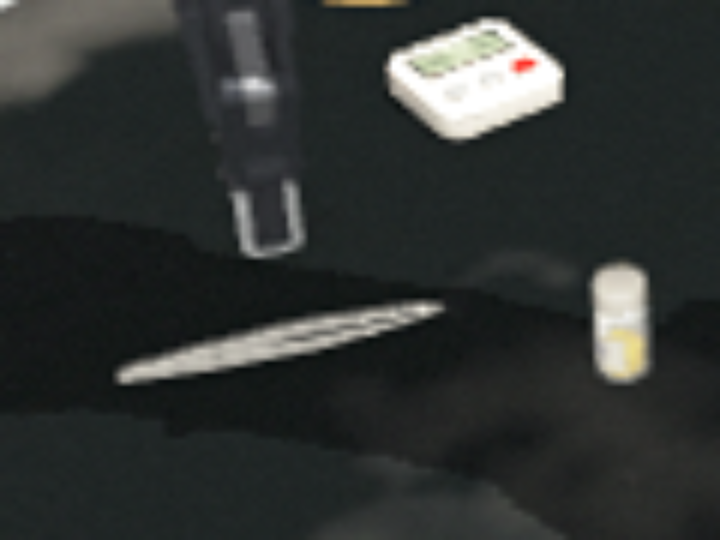

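The jaws are aligned along the tweezers' axis, over their middle (crop (281,342)). Lowering and gripping.

{"name": "arm_command", "arguments": {
  "commands": [-0.1,-0.1,3,0,-0.2,-0.1,-0.1,5,0,-0.2,-0.1,-0.1,6,0,-0.2,-0.1,-0.1,6,0,-0.2,-0.1,-0.1,6,0,-0.2,-0.1,-0.1,6,0,-0.2,-0.1,-0.1,6,0,-1,-0.1,-0.1,6,0,-1,-0.1,-0.1,6,0,-1,-0.1,-0.1,6,0,-1,-0.1,-0.1,6,0,-1,-0.1,-0.1,6,0,-1,-0.1,-0.1,6,0,-1]
}}

```text
clock: 20.6
ee_pos: [697.7, 62.5, 3.8]
tool_rot: [0.002, 0.875, 0.485, 0.003]
ft_force: [-1.4, -0.3, 6.0]
finger_gap: 8.8
```

{"name": "arm_command", "arguments": {
  "commands": [0,0,-1,0,-1,0,0,-3,0,-1,0,0,-6,0,-1,0,0,-9,0,-1,0,0,-9,0,-1,0,0,-9,0,-1]
}}

```text
clock: 21.2
ee_pos: [697.5, 62.6, 95.9]
tool_rot: [0.003, 0.875, 0.485, 0.004]
ft_force: [-0.3, 0.3, -0.9]
finger_gap: 9.2
```

```bash
python3 - <<'E'
from h import *
go(449.4,-292.7,95,78.85)
im=viewer.read_camera("scene"); cv2.imwrite("pics/b2f.png",im[:,:,::-1]);cv2.imwrite("pics/b2.png",cv2.resize(im[140:230,150:280,::-1],None,fx=6,fy=6))
S=cv2.imread("pics/scene0.png"); T=cv2.imread("pics/top0.png")
c=cv2.resize(S[150:215,305:415],None,fx=7,fy=7,interpolation=cv2.INTER_CUBIC); cv2.imwrite("pics/b3.png",c)
c=cv2.resize(T[195:275,330:430],None,fx=7,fy=7,interpolation=cv2.INTER_CUBIC); cv2.imwrite("pics/b4.png",c)
E
```

```text
21.2 [697.5  62.6  95.9] [0.003  0.8747 0.4847 0.0043] F [-0.3  0.3 -0.9] gap 9.2
heading 57.99 tilt 0.6 -> cm [-43.28  -2.21  -0.12] turn -20.9
```

View pics/b2.png

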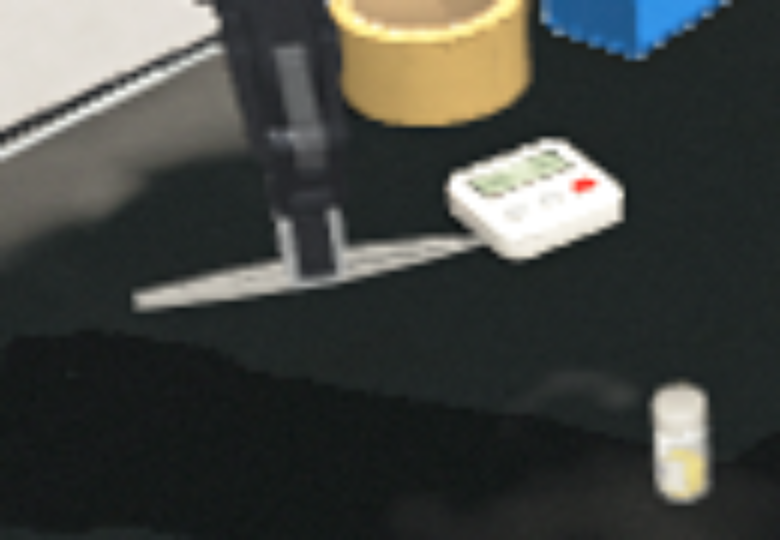

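View pics/b3.png

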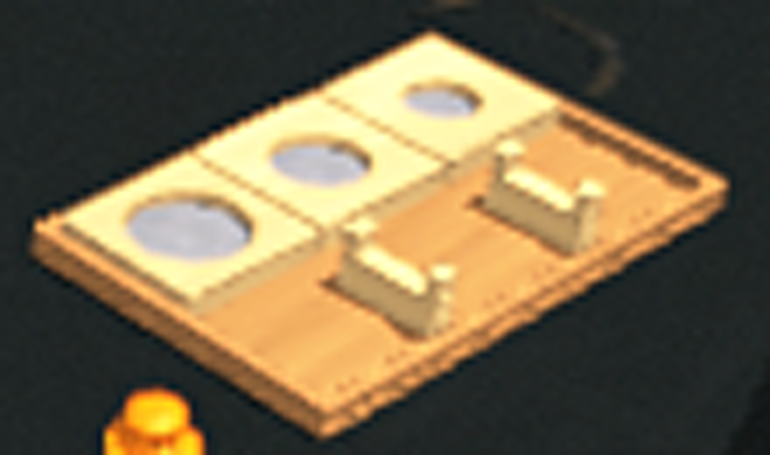

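View pics/b4.png

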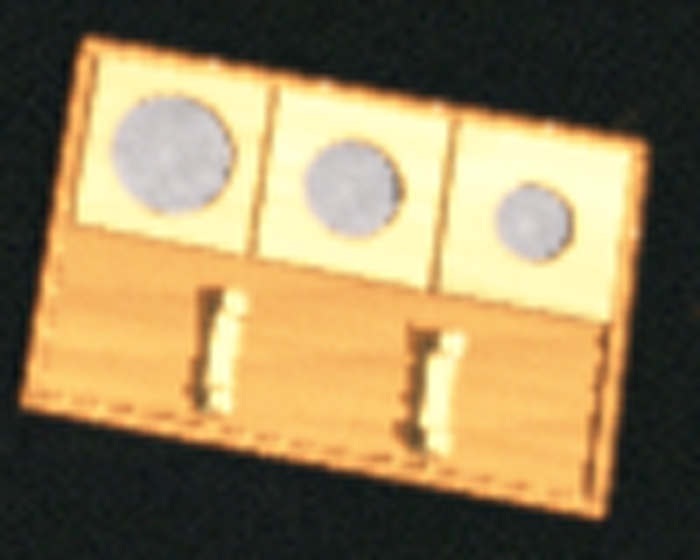

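```bash
python3 - <<'E'
from h import *
a=cast("top",(377.9,248.4),34); b=cast("scene",(372.9,180.4),34); print("rest top/scene",a.round(1),b.round(1),"tri",tri((372.9,180.4),(377.9,248.4)).round(1))
tp=[(330+u/7,195+v/7) for u,v in((237,303),(219,405),(452,342),(432,445))]
sp=[(305+u/7,150+v/7) for u,v in((360,232),(442,277),(508,150),(592,193))]
for n,ps in(("top",tp),("scene",sp)): print(n,[cast(n,p,34)[:2].round(0).tolist() for p in ps])
p=monitor.read_state()["ee_pos"]; ax=np.array([np.cos(np.radians(58)),np.sin(np.radians(58)),0])
for k in(-65.5,0,65.5): print(k,((proj("scene",p+k*ax)-[150,140])*6).round(0))
E
```

```text
rest top/scene [ 445.1 -290.    34. ] [ 444.2 -282.8   34. ] tri [ 446.6 -291.    28.6]
top [[473.0, -254.0], [433.0, -245.0], [457.0, -336.0], [418.0, -325.0]]
scene [[471.0, -245.0], [433.0, -239.0], [456.0, -329.0], [417.0, -322.0]]
-65.5 [481. 237.]
0 [311. 269.]
65.5 [133. 301.]
```

The held tweezers' ends appear at (135,300) and (~481,238), against (133,301) and (481,237) projected. So they are centred and level. Supports and recess geometry agree on a rest point near (447.5,-291.5). Moving over it.

```bash
python3 - <<'E'
from h import *
go(447.5,-291.5,70,78.85)
E
```

```text
21.25 [697.   62.4  94.7] [0.0027 0.8747 0.4847 0.0035] F [-0.1 -0.3 -0.2] gap 9.0
heading 57.99 tilt 0.5 -> cm [-43.25  -2.41   2.3 ] turn -20.9
```

{"name": "arm_command", "arguments": {
  "commands": [-4.3,-0.2,0,-2,-1,-8.6,-0.5,0,-4,-1,-12.9,-0.7,0,-6,-1,-17.2,-1,0,-8,-1,-21.5,-1.2,0,-10,-1,-25.8,-1.4,0,-12,-1,-30.1,-1.7,0,-14,-1,-34.4,-1.9,0,-16,-1,-38.7,-2.2,0,-18,-1,-43.2,-2.4,0,-20.9,-1,-43.2,-2.4,2.3,-20.9,-1,-43.2,-2.4,2.3,-20.9,-1,-43.2,-2.4,2.3,-20.9,-1]
}}

```text
clock: 22.55
ee_pos: [448.1, -290.0, 70.0]
tool_rot: [0.003, 0.772, 0.636, 0.003]
ft_force: [0.1, 1.0, 0.5]
finger_gap: 9.1
```

```bash
python3 - <<'E'
from h import *
go(447.5,-291.5,40,78.85)
im=viewer.read_camera("scene"); cv2.imwrite("pics/b5.png",cv2.resize(im[110:220,300:430,::-1],None,fx=5.4,fy=5.4))
E
```

```text
22.55 [ 448.1 -290.    70. ] [0.0025 0.7719 0.6358 0.0031] F [0.1 1.  0.5] gap 9.1
heading 78.95 tilt 0.46 -> cm [-0.17 -0.06  3.  ] turn 0.1
```

View pics/b5.png

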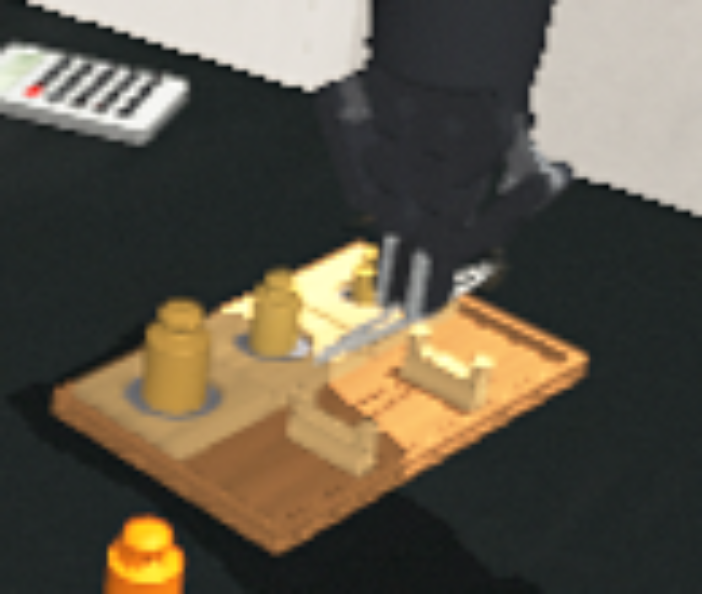

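{"name": "arm_command", "arguments": {
  "commands": [-0.15,-0.05,1.5,0,-1,-0.15,-0.05,3.1,0,-1,-0.15,-0.05,3.1,0,-1,-0.15,-0.05,3.1,0,-1]
}}

```text
clock: 23.0
ee_pos: [448.2, -290.7, 38.9]
tool_rot: [0.002, 0.771, 0.636, 0.003]
ft_force: [-0.1, -0.5, 0.6]
finger_gap: 8.7
```

```bash
python3 - <<'E'
from h import *
im=viewer.read_camera("scene"); cv2.imwrite("pics/b6.png",cv2.resize(im[110:220,300:430,::-1],None,fx=5.4,fy=5.4))
go(447.5,-291.5,28,78.85)
E
```

```text
23.05 [ 448.4 -291.    39.4] [0.0029 0.7715 0.6362 0.0033] F [ 0.2 -0.9  0.1] gap 8.9
heading 79.02 tilt 0.5 -> cm [-0.07 -0.08  1.14] turn 0.2
```

View pics/b6.png

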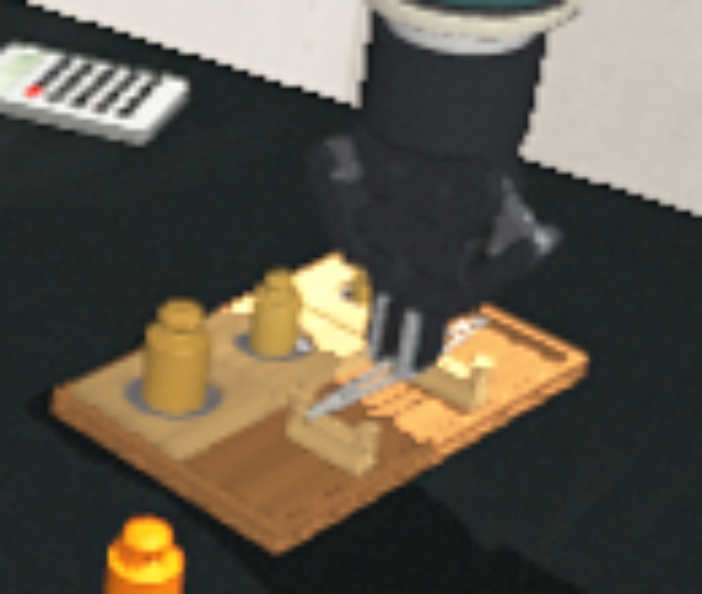

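The near tweezer end (crop (310,415)) crosses the left support inside its notch, between the posts at (300,395) and (375,430). After 11 mm more descent it should lie at the notch floor, near (343,418).

{"name": "arm_command", "arguments": {
  "commands": [-0.05,-0.1,0.6,0,-1,-0.05,-0.1,1,0,-1,-0.05,-0.1,1.15,0,-1,-0.05,-0.1,1.15,0,-1,-0.05,-0.1,1.15,0,-1]
}}

```text
clock: 23.55
ee_pos: [447.5, -291.3, 28.0]
tool_rot: [0.003, 0.771, 0.636, 0.003]
ft_force: [0.2, 0.2, -0.5]
finger_gap: 9.1
```

```bash
python3 - <<'E'
from h import *
im=viewer.read_camera("scene"); cv2.imwrite("pics/b7.png",cv2.resize(im[110:220,300:430,::-1],None,fx=5.4,fy=5.4))
go(447.5,-291.5,27.5,78.85)
E
```

```text
23.6 [ 447.5 -291.3   28. ] [0.0029 0.7715 0.6363 0.0033] F [ 0.2 -1.   0.4] gap 9.2
heading 79.03 tilt 0.51 -> cm [-0.02  0.01  0.05] turn 0.2
```

View pics/b7.png

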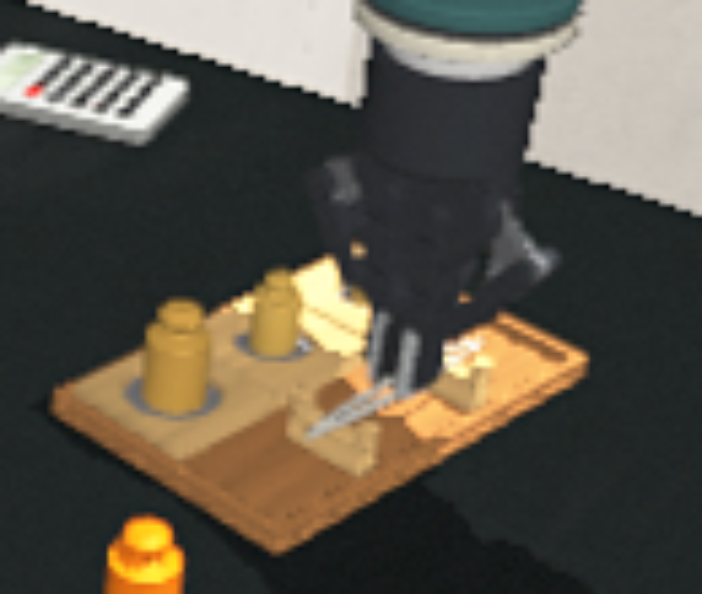

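The near end lies in the left notch. Releasing and retreating.

{"name": "arm_command", "arguments": {
  "commands": [0,0,0.05,0,-1,0,0,0.05,0,-0.35,0,0,0.05,0,-0.35,0,0,0.05,0,-0.35,0,0,0.05,0,-0.35,0,0,0.05,0,-0.35,0,0,-1,0,-0.35,0,0,-4,0,-0.35,0,0,-8,0,-0.35,0,0,-12,0,-0.35,0,0,-16,0,-0.35,0,0,-20,0,-0.35,0,0,-20,0,-0.35]
}}

```text
clock: 24.9
ee_pos: [447.6, -291.8, 233.6]
tool_rot: [0.007, 0.771, 0.636, 0.004]
ft_force: [0.5, -0.2, -0.8]
finger_gap: 27.6
```

```bash
python3 - <<'E'
from h import *
state()
im=viewer.read_camera("scene"); cv2.imwrite("pics/b8.png",cv2.resize(im[140:220,300:420,::-1],None,fx=6.6,fy=6.6,interpolation=cv2.INTER_CUBIC))
im=viewer.read_camera("top"); cv2.imwrite("pics/b8t.png",im[:,:,::-1])
E
```

```text
24.9 [ 447.6 -291.8  233.6] [0.0066 0.7713 0.6364 0.0039] F [ 0.5 -0.2 -0.8] gap 27.6
```

View pics/b8.png

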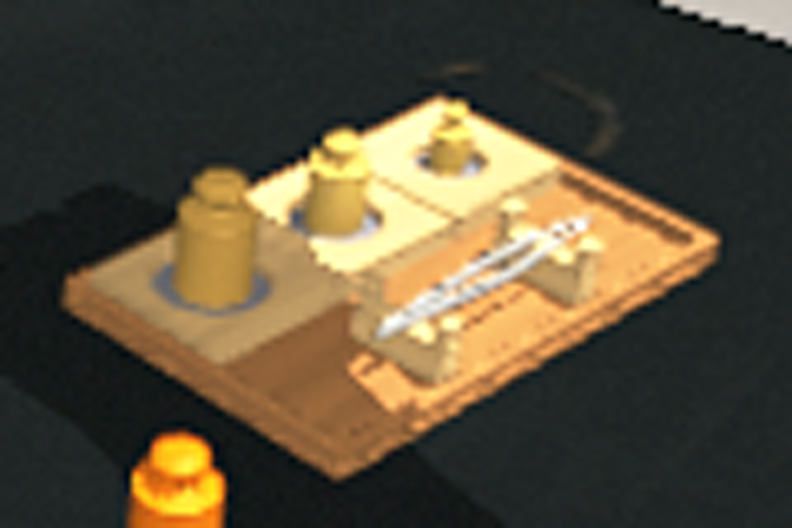

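View pics/b8t.png

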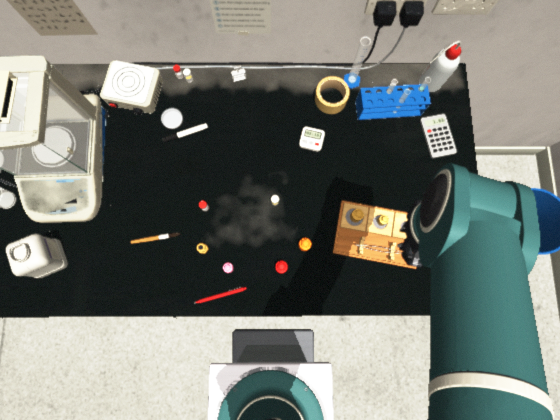

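```bash
python3 - <<'E'
from h import *
a=cast("scene",(357.6,190.8),27.5)[:2];b=cast("scene",(389.4,173.6),27.5)[:2]
d=a-b; print(a.round(1),b.round(1),"mid",((a+b)/2).round(1),"len",np.linalg.norm(d).round(1),"angle",np.degrees(np.arctan2(d[1],d[0])).round(1))
c=cv2.imread("pics/b8t.png")[195:275,330:430]; cv2.imwrite("pics/b9.png",cv2.resize(c,None,fx=7,fy=7,interpolation=cv2.INTER_CUBIC))
E
```

```text
[ 455.  -226.2] [ 430.2 -349. ] mid [ 442.6 -287.6] len 125.4 angle 78.6
```

View pics/b9.png

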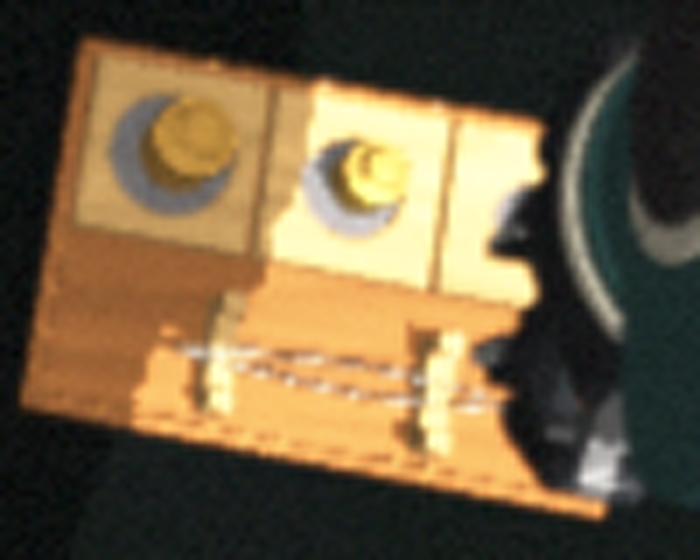

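The tweezers cross both notches: top crop ends about (170,345) and (500,403), supports at columns 225 and 437, so the overhangs nearly match. The weights stand in their recesses and nothing else has moved. Handing in.

```bash
python3 - <<'E'
from h import *
r.job_done(); state()
E
```

```text
the job is handed in; nothing more can be done
the job is handed in; nothing more can be done
```

The job is handed in at about 25 s of the 102 s allowed. I put the large, medium and small brass weights in the recesses of their size, in that order. I then laid the tweezers across the two notched supports and raised the arm about 200 mm clear.

**Weights:** In the last pictures all three stand upright with grey recess floor showing around them. The arm hid part of the small recess from the top camera, so that weight is confirmed only by the scene camera.

**Tweezers:** They lie in both notches, centred to about 2 mm along the tray in the top view (far tip partly behind the arm). They point at 78.6°, and the tray direction is 78.9°. A rough scene-camera estimate put their middle about 6 mm from my target. That disagrees with the top view, but the scene camera gave a similar offset for the supports themselves.

**Everything else:** The pipe fitting, brush, vials and coloured look-alikes look unmoved by eye. The highest outside force I read was about 20 N, while gripping the large weight.

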